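# Press a cartridge cap home with bench locking pliers

### The job

Squeeze the two blue handles of the bench locking pliers together over centre until they lock and press the orange cap home, squeezing evenly from both sides so that the rubber-mounted pliers are never shoved more than about a millimetre sideways (10 N). Take the gripper off and leave them locked by themselves for about two seconds. Then pull the red release lever outwards, away from the fixed handle, so that the pliers spring fully open, never forcing the handles themselves apart, and leave the things around undisturbed.

Things in the scene. Friction and masses are not known exactly. Their poses are not given: they have to be found in the camera images.
- stand: Fixed dark steel foot plate, 120 x 134 x 12 mm, of bench locking pliers; origin on the worktop. x: from the handle ends to the jaws (handles point to -x, to the robot), y: from fixed to moving handle, z up. The pliers lie level above it, mid-plane at z 62 mm, frame and jaws up to 75 mm, on a saddle set anywhere up to 30 mm to either side (stand y): NOT measured, find it by touch or sight.
- squeeze_mid (a point): On the stand, half-way between the handles' outer faces when open, at z 62 mm, if the saddle is at its middle. The handles are 18 mm high, 66 mm over their outer faces here when open, 46 locked. Fixed handle: straight along stand x, outer face 33 mm to -y of this point. A squeeze of 12 to 20 N on each side is needed at first, less towards dead centre. Handles end 30 mm behind.
- release_post (a point): On the stand, where the centre of the release lever's red post stands when the pliers are LOCKED, if the saddle is at its middle: 28 mm to +y of the fixed handle's outer face, 162 mm behind the hinge. Upright, 14 mm across, 26 mm high, mid-height 62 mm. Pinch it or push it from inside to stand +y; it turns freely in the fingers. It moves 10 to 25 mm until the lock breaks, under 8 N.
- handle (a joint): Moving handle, rad: 0 fully open (where a spring holds it), grows as it is squeezed; dead centre 0.17, locked at its stop 0.21, where it stays by itself.
- lever (a joint): Release lever on the moving handle, rad: 0 at rest (sprung back), grows as its tail is pulled outwards; 0.24 is its stop.
- cap (a joint): Orange push-on cap (25 mm across) on the white cartridge between the jaws, m: 0 to 0.0022 at the start, grows as the jaw presses it towards the white collar; about 0.006 is home. The pliers press it home by themselves as they lock, and it stays there.
- sway (a joint): How far the rubber-mounted pliers are pushed sideways on their bush, m along the stand's y; 0 at rest, springs back; 10 N of unbalanced side force gives 1 mm; more than 0.001 is too much.
- sample_cup_1: Bystander: screw-lid sample cup, 55 mm across, 58 mm high; origin under its middle. Leave alone.
- sample_cup_2: Bystander: screw-lid sample cup, 55 mm across, 58 mm high; origin under its middle. Leave alone.
- sample_cup_3: Bystander: screw-lid sample cup, 55 mm across, 58 mm high; origin under its middle. Leave alone.
- dropper_a: Bystander: small dropper bottle, 29 mm across, 79 mm high; origin under its middle. Leave alone.

How it is judged:
On the way, in this order (a step that is already met when the one before it is completed fails the run):
1. the handles are squeezed over centre with the cap pressed home, and stay locked by themselves for 1.5 s with the gripper off (value of joint handle above 0.19 rad and value of joint cap above 0.0052 m and contact force between the fingers and anything else below 0.5 N), for 1.5 s.
2. the release lever is pulled while the handles are still locked (not forced apart before) (value of joint lever above 0.06 rad and value of joint handle above 0.15 rad), for 0.02 s.
At the end, for the whole second after the job is handed in: The handle is within 0.03 rad of fully open, the lever within 0.03 rad of rest, the cap is pressed on by more than 5.2 mm, and the fingers touch nothing (value of joint each of handle, lever below 0.03 rad and value of joint cap above 0.0052 m and contact force between the fingers and anything else below 0.5 N).
It fails at once if the pliers are pushed sideways on their rubber mount by more than 1.0 mm (10 N unbalanced) (value of joint sway above 0.001 m or value of joint sway below -0.001 m).
It fails at once if a bystander is moved by more than 20 mm (distance of any of sample_cup_1, sample_cup_2, sample_cup_3, dropper_a from where it was at the start of the episode above 0.02 m).
It also fails if it takes over 64 s, if anything falls off the work surface, if the arm or the gripper's body presses on something with over 40 N, if the wrist force passes 120 N, or if a joint passes its speed limit or range.

### The arm

A 7-joint arm with a two-finger parallel gripper is mounted at the origin on a cart in front of the work surface, level with it; the furniture and walls round the work are solid. World frame = base frame: x ahead of the robot, y to its left, z up, the work surface at z = 0. Lengths are in m, angles in rad, forces in N, time in s.
With the tool pointing down it reaches from about 0.4 to 0.85 m from the base axis. Payload 10.4 kg.
Tool frame: the origin (TCP) lies between the finger pads; the fingertips stand 22 mm ahead of it and the grasp point (between the pads) lies 3 mm ahead of it; z points along the fingers, y is the line along which they close (so a half turn about z gives the same grasp; the last joint's range is limited). The gripper opens to 85 mm and grips with 20 to 120 N. Pads are 22 mm wide; open, the fingers measure 114 mm over their backs; the gripper's body (76 mm by 85 mm) begins 54 mm behind the grasp point. The pads swing forward as they close: fully open they stand 13 mm farther back than shut.
Start: joints at [-1.36, 0.332, -0.065, 1.46, 0.022, 1.35, -0.088], TCP at [0.145, 0.608, 0.253] pointing down, gripper open.
Joint ranges: [-2.6, 2.6], [-0.5, 2.12], [-1.47, 1.34], [0.16, 2.42], [-1.27, 4.41], [0.06, 2.06], [-2.6, 2.6]. Speed limits (rad/s): [2.22, 2.22, 2.79, 2.79, 3.14, 3.14, 3.14].

### API

Orientations are given as a unit quaternion [x, y, z, w].
In Python, from workcell import manip, camera, ticket, boxes_of, outline_of gives the robot as it stands.
- The arm moves only by the tool carry_out, never from a script. Its argument "deltas" is a list of rows, each a list of 5 numbers: the shift along the tool's x, y, z as a fraction of full scale, then the turn about the tool's z as a fraction of full scale, then the opening, from -1 (shut) to 1 (fully open), so that 0 is half open. In form: [[tx, ty, tz, spin, gripper], ...]. A call has 1 to 20 rows; each row is the pose to reach, as a shift and turn from the pose commanded when the call began, along the tool's axes at that moment; what a row does not reach only later rows make up. Full scale, the value 1, is 150 mm for a shift and 30 degrees for a turn. A row lasts 1/8 s, in which the tool goes at most 62.5 mm and 10.7 degrees, less where a joint would pass 70% of its speed; a pose out of reach is approached as far as the arm can. A call with a number of a shift or a turn outside -1 to 1 is refused whole. A call with a gripper value outside its range is refused whole. The fingers move at their own pace and stop on an object; "force" is the grip in N (left out, the last holds). Time passes only in rows, so rows that repeat a pose let the fingers close. It gives the time, the measured TCP pose, the force, the opening and the grip force at its end, in the units of the state.
- manip.get_obs(): the state, without advancing time (a new reading comes with each control period).
- camera(name): name is "side" or "top"; returns a dict with "img" (420x560x3 uint8, red, green, blue), "depth" (420x560 float32, m along the optical axis (not along the pixel's ray), 0 where there is no reading), "vertical_fov" (degrees; the focal length in pixels is half the picture's height over the tangent of half this angle, whatever the lens; pixels are square), "cx", "cy" (the principal point, pixels), "k1" (the pictures are not rectified: a ray, as slopes to the right and down, at radius r is drawn at 1 + k1 r^2 times it, then the intrinsics apply), "R" (3x3) and "t" (3): a world point X has camera coordinates R X + t. Camera axes: x right, y down, z forward; pixel columns grow to the right and rows downward; lengths in m; the calibration is good to about 2 mm. A picture is of the moment at which its call begins.
- ticket.hand_in(): hands the job in; it is judged then, once.
Trained networks look in a picture, given as the dict that the camera call returned (one of the last four; its "shot" number tells which), for a name from the list of things; names that differ only in an ending like _2 or _b are one class to them, and where a whole thing is asked for, a point or a joint stands for the part that bears it (a point fixed in the world has none). Each returns a list of dicts, best first, with "conf" (0 to 1); they miss things now and then, are a little off and sometimes report something else, mostly with a low value. They report only what shows in the picture. A call takes as long as a camera call.
- boxes_of(query, picture): "position" ([x, y, z] in m, in world coordinates, good to about 4 mm: the middle of the surface that is visible of it).
- outline_of(query, picture): "region" (420x560 bool, what is visible of it).
The state is a dict: "clock": time; "joint_pos": joint angles; "joint_velocities": joint speeds; "tau": joint torques, N m; "position": TCP position; "ee_rot": TCP orientation; "ft_force": force on the tool from outside, world axes, zero at the start; "torque": the same for the moment, N m; "grip_width": opening from 0.0 (shut) to 1.0 (fully open); "grasp_force": force on a finger pad.
Only numpy, scipy, OpenCV 4.12 (cv2) and the standard library are available. Lean on these libraries where they do the work, as an engineer would, in place of code of your own. Each camera call takes 0.05 s, during which the arm holds its last target. There are 200 camera calls.

## Working session

There is one attempt and no reset: what is moved stays moved. The work goes in short steps, Python scripts to look and compute and a tool call to move; the robot and the scene stay as the last step left them, time stands still between calls to the robot, and variables do not carry over. Pictures are saved under pics/ and viewed, at most 10 in all, crops included, and the job is handed in when it is done.

Besides the shell and the picture viewer there is one more tool, called as name(argument=value, ...), one argument or row to a line, values as JSON. carry_out: Moves the arm, as the interface text tells. Its arguments: {"type":"object","properties":{"deltas":{"type":"array","items":{"type":"array","items":{"type":"number"}}},"force":{"type":"number"}},"required":["deltas"]}

```bash
mkdir -p pics
cat > h.py <<'E'
import numpy as np, cv2
from workcell import manip, camera, ticket, boxes_of, outline_of
def rays(c,uv):
    f=c["img"].shape[0]/2/np.tan(np.radians(c["vertical_fov"])/2)
    K=np.array([[f,0,c["cx"]],[0,f,c["cy"]],[0,0,1]])
    p=cv2.undistortPoints(np.array(uv,float).reshape(-1,1,2),K,np.array([c["k1"],0,0,0.]))[:,0]
    return np.c_[p,np.ones(len(p))]
def at_depth(c,uv):
    uv=np.array(uv).reshape(-1,2); d=c["depth"][uv[:,1].astype(int),uv[:,0].astype(int)]
    return (rays(c,uv)*d[:,None]-c["t"])@c["R"]
def at_z(c,uv,z):
    r=rays(c,uv)@c["R"]; o=-c["R"].T@np.array(c["t"])
    return o+r*((z-o[2])/r[:,2])[:,None]
def save(c,n): cv2.imwrite("pics/"+n+".png",c["img"][:,:,::-1])
E
python3 - <<'E'
from h import *
np.set_printoptions(precision=4,suppress=True)
print(manip.get_obs())
for n in("top","side"):
    c=camera(n); save(c,n+"0"); print(n,-c["R"].T@np.array(c["t"]))
    for q in("stand","handle","lever","cap","sample_cup_1","dropper_a"):
        print(q,[(np.round(b["position"],3),round(b["conf"],2)) for b in boxes_of(q,c)[:4]])
E
```

```text
{'clock': 0.0, 'joint_pos': array([-1.3596,  0.3329, -0.0647,  1.4609,  0.0216,  1.3499, -0.0885]), 'joint_velocities': array([ 0.0007,  0.0011,  0.    ,  0.0005, -0.0012, -0.0008, -0.0003]), 'tau': array([ -0.001 , -62.5448,   0.0485, -39.1607,   0.0162,   0.0099,
        -0.    ]), 'position': array([0.1447, 0.6077, 0.2525]), 'ee_rot': array([ 0.1166,  0.9932, -0.0007, -0.0001]), 'ft_force': array([ 1.1677,  0.2697, -0.2556]), 'torque': array([0.0418, 0.0113, 0.0129]), 'grasp_force': 0.0, 'grip_width': 1.0001792360960813}
top [0.588  0.0268 1.296 ]
stand [(array([0.675, 0.008, 0.011]), 0.77)]
handle [(array([0.595, 0.081, 0.066]), 0.79)]
lever [(array([0.524, 0.082, 0.069]), 0.61)]
cap [(array([0.589, 0.08 , 0.067]), 0.74), (array([0.679, 0.009, 0.013]), 0.23)]
sample_cup_1 [(array([ 0.599, -0.287,  0.056]), 0.77), (array([ 0.542, -0.322,  0.061]), 0.71), (array([ 0.498, -0.256,  0.058]), 0.67)]
dropper_a []
side [0.5733 0.8748 0.4467]
stand []
handle [(array([0.549, 0.088, 0.064]), 0.9), (array([0.497, 0.409, 0.032]), 0.7)]
lever [(array([0.499, 0.408, 0.033]), 0.55), (array([ 0.5  , -0.239,  0.038]), 0.54), (array([0.502, 0.093, 0.067]), 0.45)]
cap []
sample_cup_1 [(array([ 0.543, -0.304,  0.04 ]), 0.85), (array([ 0.598, -0.271,  0.036]), 0.83), (array([ 0.499, -0.241,  0.038]), 0.62)]
dropper_a [(array([0.499, 0.408, 0.03 ]), 0.67), (array([0.553, 0.091, 0.062]), 0.67)]
```

View pics/top0.png

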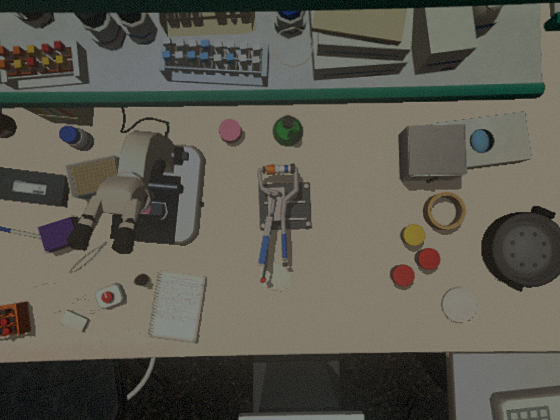

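View pics/side0.png

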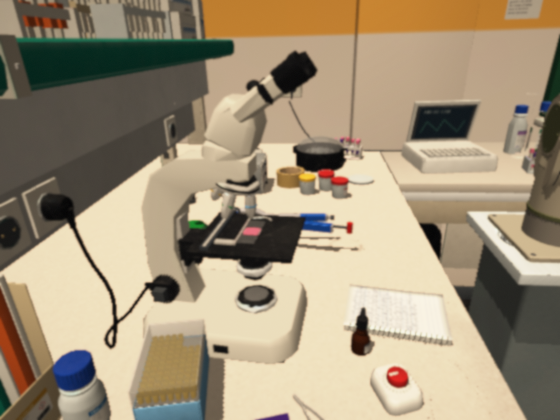

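The top picture shows the pliers at about (278,225), with the moving handle at (264,250), the fixed handle at (284,248) and the red post at (263,281). The cups are at (403..429,235..275). In the side picture the pliers are partly hidden by the microscope, and the dropper is at (361,335). I'll enlarge the pliers next.

Run:
```python
from h import *
np.set_printoptions(precision=4,suppress=True)
c=camera("top"); im=c["img"][150:300,220:330,::-1]
cv2.imwrite("pics/crop.png",cv2.resize(im,None,fx=4,fy=4,interpolation=cv2.INTER_CUBIC))
hsv=cv2.cvtColor(c["img"],cv2.COLOR_RGB2HSV); 
R=np.zeros(hsv.shape[:2],bool);R[150:300,220:330]=1
blue=R&(hsv[...,0]>100)&(hsv[...,0]<130)&(hsv[...,1]>120)
n,l,s,ce=cv2.connectedComponentsWithStats(blue.astype(np.uint8))
for i in range(1,n):
    if s[i,4]<15: continue
    v,u=np.nonzero(l==i); P=at_z(c,np.c_[u,v],.071)
    m=P.mean(0); d=np.linalg.svd(P[:,:2]-m[:2],full_matrices=False)[2][0]
    print("blue",s[i],m,d,"ang",np.degrees(np.arctan2(d[1],d[0]))%180,"x",P[:,0].min(),P[:,0].max(),"z",np.median(at_depth(c,np.c_[u,v])[:,2]))
red=R&((hsv[...,0]<7)|(hsv[...,0]>172))&(hsv[...,1]>150)
n,l,s,ce=cv2.connectedComponentsWithStats(red.astype(np.uint8))
for i in range(1,n):
    if s[i,4]<6: continue
    print("red",s[i],at_z(c,ce[i:i+1],.075),at_depth(c,np.round(ce[i:i+1])))
st=outline_of("stand",c)[0]["region"]; v,u=np.nonzero(st); P=at_depth(c,np.c_[u,v])
k=(abs(P[:,2]-.012)<.008); Q=at_z(c,np.c_[u,v],.012)[k]
print("stand n",k.sum(),cv2.minAreaRect((Q[:,:2]*1000).astype(np.float32)))
```

```text
blue [282 234   5  24  70] [0.579  0.0331 0.071 ] [-0.9999 -0.01  ] ang 0.5745942078924884 x 0.5507733785817621 0.6073634176138186 z 0.07100887771388656
blue [259 236  10  27 113] [0.5698 0.0837 0.071 ] [-0.9805  0.1967] ang 168.65361719310113 x 0.539481896844767 0.6033303025832666 z 0.0710976354824809
red [261 278   4   5  16] [[0.4965 0.0869 0.075 ]] [[0.4961 0.0857 0.0781]]
stand n 1380 ((680.8809204101562, 30.746788024902344), (121.05147552490234, 133.66946411132812), 1.3713127374649048)
```

View pics/crop.png

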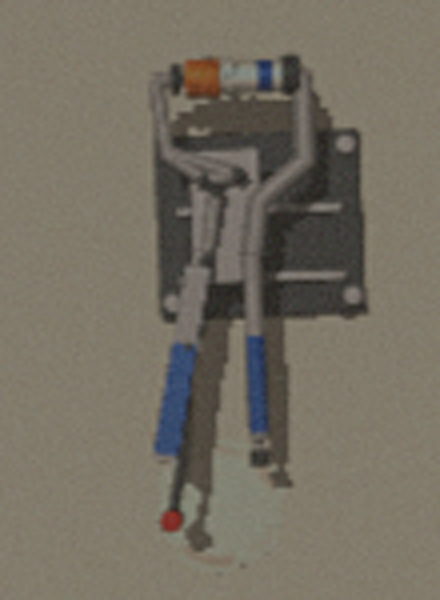

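The stand reads x≈0.681, y≈0.031, yaw about +1°, and its measured size matches the given one. The fixed handle's outer face is near y≈0.027 and the moving handle's near 0.092, so the span is about 66 mm, as stated. I'll swing over along an arc in front of the microscope.

carry_out(
  deltas=[
    [-0.28,-0.45,0,-0.24,1],
    [-0.56,-0.9,0,-0.48,1],
    [-0.56,-0.9,0,-0.48,1],
    [-0.56,-0.9,0,-0.48,1],
    [-0.56,-0.9,0,-0.48,1],
  ],
)

```text
clock: 1.42
position: [0.1949, 0.4578, 0.2536]
ee_rot: [-0.009, 1.0, 0.0, 0.0]
ft_force: [-1.3, 0.2, -0.2]
grip_width: 1.0
grasp_force: 0.0
```

carry_out(
  deltas=[
    [-0.33,-0.5,0,0,1],
    [-0.67,-1,0,0,1],
    [-0.67,-1,0,0,1],
    [-0.67,-1,0,0,1],
    [-0.67,-1,0,0,1],
  ],
)

```text
clock: 2.05
position: [0.2979, 0.3102, 0.2533]
ee_rot: [-0.009, 1.0, 0.0, -0.0]
ft_force: [-0.7, 0.6, -0.1]
grip_width: 1.004
grasp_force: 0.0
```

carry_out(
  deltas=[
    [-0.4,-0.5,0,0,1],
    [-0.8,-1,0,0,1],
    [-0.8,-1,0,0,1],
    [-0.8,-1,0,0,1],
    [-0.8,-1,0,0,1],
  ],
)

```text
clock: 2.68
position: [0.4207, 0.1627, 0.2531]
ee_rot: [-0.01, 1.0, -0.0, -0.0]
ft_force: [-1.5, 0.7, -0.0]
grip_width: 1.002
grasp_force: 0.0
```

carry_out(
  deltas=[
    [-0.5,-0.35,0,0,1],
    [-1,-0.7,0,0,1],
    [-1,-0.7,0,0,1],
    [-1,-0.7,0.4,0,1],
    [-1,-0.7,0.8,0,1],
    [-1,-0.7,0.8,0,1],
    [-1,-0.7,0.8,0,1],
  ],
)

```text
clock: 3.55
position: [0.5737, 0.0604, 0.1354]
ee_rot: [-0.01, 1.0, 0.0, 0.001]
ft_force: [0.3, 0.0, 1.0]
grip_width: 1.002
grasp_force: 0.0
```

Run:
```python
from h import *
c=camera("top"); im=c["img"][150:300,200:350,::-1]
cv2.imwrite("pics/crop2.png",cv2.resize(im,None,fx=4,fy=4,interpolation=cv2.INTER_CUBIC)); print(manip.get_obs()["position"])
```

```text
[0.57415779 0.06009438 0.13603332]
```

View pics/crop2.png

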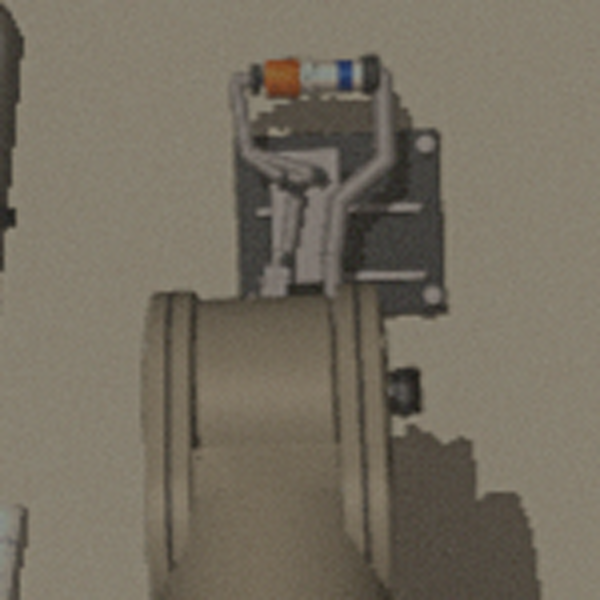

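The arm covers the handles (pixels 150–390, 290–600), so I'll continue by touch. I'll descend slowly while watching fz.

carry_out(
  deltas=[
    [-0.02,0,0.15,0,1],
    [-0.02,0,0.25,0,1],
    [-0.02,0,0.3,0,1],
    [-0.02,0,0.35,0,1],
    [-0.02,0,0.35,0,1],
  ],
  force=30,
)

```text
clock: 4.22
position: [0.5756, 0.0589, 0.0807]
ee_rot: [-0.009, 1.0, 0.0, -0.0]
ft_force: [-0.3, 0.2, 0.2]
grip_width: 1.0
grasp_force: 0.0
```

carry_out(
  deltas=[
    [0,0,0.08,0,1],
    [0,0,0.16,0,1],
    [0,0,0.16,0,1],
  ],
)

```text
clock: 4.6
position: [0.5749, 0.0587, 0.0554]
ee_rot: [-0.009, 1.0, -0.0, -0.001]
ft_force: [0.5, 0.1, 0.5]
grip_width: 0.998
grasp_force: 0.0
```

carry_out(
  deltas=[
    [0,0,0,0,0.9],
    [0,0,0,0,0.8],
    [0,0,0,0,0.8],
    [0,0,0,0,0.8],
  ],
)

```text
clock: 5.1
position: [0.5759, 0.0589, 0.057]
ee_rot: [-0.009, 1.0, 0.0, 0.0]
ft_force: [0.1, -1.2, -0.1]
grip_width: 0.9
grasp_force: 0.0
```

carry_out(
  deltas=[
    [0,0,0,0,0.76],
    [0,0,0,0,0.72],
    [0,0,0,0,0.7],
    [0,0,0,0,0.7],
    [0,0,0,0,0.7],
  ],
)

```text
clock: 5.72
position: [0.5757, 0.0588, 0.0568]
ee_rot: [-0.009, 1.0, 0.0, -0.0]
ft_force: [0.0, -0.7, -0.4]
grip_width: 0.853
grasp_force: 0.0
```

carry_out(
  deltas=[
    [0,0,0,0,0.68],
    [0,0,0,0,0.66],
    [0,0,0,0,0.66],
  ],
)

```text
clock: 6.1
position: [0.5758, 0.0589, 0.0568]
ee_rot: [-0.009, 1.0, 0.0, 0.0]
ft_force: [-0.3, -0.6, 0.2]
grip_width: 0.834
grasp_force: 0.0
```

carry_out(
  deltas=[
    [0,0,0,0,0.64],
    [0,0,0,0,0.64],
    [0,0,0,0,0.64],
  ],
)

```text
clock: 6.48
position: [0.5758, 0.0589, 0.0568]
ee_rot: [-0.009, 1.0, 0.0, 0.0]
ft_force: [-0.2, 1.0, 0.5]
grip_width: 0.822
grasp_force: 0.4
```

carry_out(
  deltas=[
    [0,0,0,0,0.62],
    [0,0,0,0,0.62],
    [0,0,0,0,0.62],
  ],
)

```text
clock: 6.85
position: [0.5758, 0.0591, 0.0569]
ee_rot: [-0.009, 1.0, 0.0, 0.0]
ft_force: [0.0, 1.8, 1.8]
grip_width: 0.813
grasp_force: 1.3
```

carry_out(
  deltas=[
    [0,0.006,0,0,0.62],
    [0,0.006,0,0,0.6],
    [0,0.006,0,0,0.6],
    [0,0.006,0,0,0.6],
  ],
)

```text
clock: 7.35
position: [0.5758, 0.0597, 0.0568]
ee_rot: [-0.009, 1.0, 0.0, 0.0]
ft_force: [0.3, 1.6, 0.2]
grip_width: 0.801
grasp_force: 0.8
```

```bash
python3 -c "
from h import *
o=manip.get_obs();print(o['position'],o['ft_force'],o['torque'],o['grip_width'],o['grasp_force'])
camera('side');o=manip.get_obs();print(o['position'],o['ft_force'],o['torque'],o['grip_width'],o['grasp_force'])"
```

```text
[0.57578072 0.05971541 0.05678315] [0.32597596 1.55349957 0.22172651] [ 0.25315291 -0.10485936 -0.07191995] 0.8011899160577995 0.7799551729112864
[0.57576925 0.0597433  0.0567903 ] [ 0.34228705  2.56891656 -0.24440535] [ 0.29770473  0.00634425 -0.05924495] 0.799984007804417 0.7749094453174621
```

carry_out(
  deltas=[
    [0,0.003,0,0,0.58],
    [0,0.003,0,0,0.58],
    [0,0.003,0,0,0.58],
  ],
)

```text
clock: 7.78
position: [0.5758, 0.0602, 0.0568]
ee_rot: [-0.009, 1.0, 0.0, 0.0]
ft_force: [-0.6, 1.0, 1.1]
grip_width: 0.792
grasp_force: 0.7
```

carry_out(
  deltas=[
    [0,0.003,0,0,0.56],
    [0,0.003,0,0,0.56],
    [0,0.003,0,0,0.56],
  ],
)

```text
clock: 8.15
position: [0.5758, 0.0606, 0.0568]
ee_rot: [-0.009, 1.0, 0.0, 0.0]
ft_force: [0.7, 1.6, 2.1]
grip_width: 0.781
grasp_force: 0.7
```

carry_out(
  deltas=[
    [0,0.003,0,0,0.54],
    [0,0.003,0,0,0.54],
    [0,0.003,0,0,0.54],
  ],
)

```text
clock: 8.52
position: [0.5757, 0.0611, 0.0568]
ee_rot: [-0.009, 1.0, 0.0, -0.0]
ft_force: [0.5, 0.9, 0.3]
grip_width: 0.77
grasp_force: 0.6
```

carry_out(
  deltas=[
    [0,0.003,0,0,0.52],
    [0,0.003,0,0,0.52],
    [0,0.003,0,0,0.52],
  ],
)

```text
clock: 8.9
position: [0.5757, 0.0612, 0.0569]
ee_rot: [-0.009, 1.0, -0.0, -0.0]
ft_force: [-0.7, -1.1, 4.7]
grip_width: 0.762
grasp_force: 6.7
```

Both pads now touch: the grip is 6.7 N and side force is near zero. The fixed face is at y≈0.0288. From here I'll squeeze while shifting the TCP by half of each closing step.

carry_out(
  deltas=[
    [0,-0.001,-0.001,0,0.51],
    [0,-0.002,-0.001,0,0.5],
    [0,-0.002,-0.002,0,0.5],
  ],
)

```text
clock: 9.28
position: [0.5757, 0.0609, 0.0571]
ee_rot: [-0.009, 1.0, -0.0, -0.0]
ft_force: [-0.7, -2.7, 2.9]
grip_width: 0.75
grasp_force: 9.8
```

carry_out(
  deltas=[
    [0,-0.0014,-0.001,0,0.49],
    [0,-0.0028,-0.002,0,0.48],
    [0,-0.0028,-0.002,0,0.48],
  ],
)

```text
clock: 9.65
position: [0.5757, 0.0606, 0.0573]
ee_rot: [-0.009, 1.0, -0.0, -0.0]
ft_force: [-0.2, -2.5, 3.1]
grip_width: 0.746
grasp_force: 12.2
```

carry_out(
  deltas=[
    [0,-0.002,-0.001,0,0.47],
    [0,-0.004,-0.001,0,0.46],
    [0,-0.004,-0.002,0,0.46],
  ],
)

```text
clock: 10.02
position: [0.5757, 0.0602, 0.0576]
ee_rot: [-0.009, 1.0, 0.0, 0.0]
ft_force: [0.1, -3.3, 0.3]
grip_width: 0.734
grasp_force: 14.4
```

carry_out(
  deltas=[
    [0,-0.0014,-0.001,0,0.45],
    [0,-0.0028,-0.002,0,0.44],
    [0,-0.0028,-0.002,0,0.44],
  ],
)

```text
clock: 10.4
position: [0.5757, 0.0599, 0.0578]
ee_rot: [-0.009, 1.0, 0.0, -0.0]
ft_force: [1.4, -3.4, -3.5]
grip_width: 0.721
grasp_force: 18.5
```

carry_out(
  deltas=[
    [0,-0.0035,0,0,0.43],
    [0,-0.005,0,0,0.42],
    [0,-0.005,0,0,0.42],
  ],
)

```text
clock: 10.78
position: [0.5757, 0.0593, 0.058]
ee_rot: [-0.009, 1.0, 0.0, -0.0]
ft_force: [0.4, -1.1, -1.7]
grip_width: 0.712
grasp_force: 20.0
```

carry_out(
  deltas=[
    [0,-0.0016,0,0,0.41],
    [0,-0.003,0,0,0.4],
    [0,-0.003,0,0,0.4],
  ],
)

```text
clock: 11.15
position: [0.5757, 0.0588, 0.0581]
ee_rot: [-0.009, 1.0, 0.0, -0.0]
ft_force: [-2.3, -0.3, 3.3]
grip_width: 0.71
grasp_force: 20.0
```

carry_out(
  deltas=[
    [0,0,0,0,0.4],
    [0,-0.0012,0,0,0.39],
    [0,-0.0012,0,0,0.39],
  ],
  force=40,
)

```text
clock: 11.52
position: [0.5757, 0.0586, 0.0582]
ee_rot: [-0.009, 1.0, 0.0, -0.0]
ft_force: [-4.1, -0.5, 6.7]
grip_width: 0.7
grasp_force: 20.8
```

carry_out(
  deltas=[
    [0,-0.0014,0,0,0.38],
    [0,-0.0028,0,0,0.37],
    [0,-0.0028,0,0,0.37],
  ],
)

```text
clock: 11.9
position: [0.5757, 0.0581, 0.0584]
ee_rot: [-0.009, 1.0, 0.0, -0.0]
ft_force: [-4.1, -0.8, 8.5]
grip_width: 0.692
grasp_force: 20.3
```

carry_out(
  deltas=[
    [0.001,-0.0014,-0.003,0,0.36],
    [0.002,-0.0028,-0.004,0,0.35],
    [0.002,-0.0042,-0.005,0,0.34],
    [0.002,-0.0056,-0.006,0,0.33],
    [0.002,-0.0056,-0.006,0,0.33],
  ],
)

```text
clock: 12.52
position: [0.5758, 0.0573, 0.0589]
ee_rot: [-0.009, 1.0, 0.0, 0.0]
ft_force: [2.5, 0.1, -1.6]
grip_width: 0.674
grasp_force: 18.5
```

carry_out(
  deltas=[
    [0,-0.0014,-0.001,0,0.32],
    [0,-0.0028,-0.002,0,0.31],
    [0,-0.0042,-0.003,0,0.3],
    [0,-0.0056,-0.004,0,0.29],
    [0,-0.0056,-0.004,0,0.29],
  ],
)

```text
clock: 13.15
position: [0.5755, 0.0564, 0.0593]
ee_rot: [-0.009, 1.0, -0.0, -0.0]
ft_force: [4.3, -0.5, -6.0]
grip_width: 0.652
grasp_force: 15.7
```

carry_out(
  deltas=[
    [0,-0.0014,0,0,0.28],
    [0,-0.0028,0,0,0.27],
    [0,-0.0042,0,0,0.26],
    [0,-0.0056,0,0,0.25],
    [0,-0.0056,0,0,0.25],
  ],
)

```text
clock: 13.78
position: [0.5755, 0.0554, 0.0596]
ee_rot: [-0.009, 1.0, 0.0, -0.0]
ft_force: [2.2, -0.8, -1.1]
grip_width: 0.628
grasp_force: 12.0
```

carry_out(
  deltas=[
    [0,-0.0014,-0.001,0,0.24],
    [0,-0.0028,-0.001,0,0.23],
    [0,-0.0042,-0.001,0,0.22],
    [0,-0.0056,-0.001,0,0.21],
    [0,-0.0056,-0.001,0,0.21],
  ],
)

```text
clock: 14.4
position: [0.5755, 0.0546, 0.0599]
ee_rot: [-0.009, 1.0, 0.0, -0.0]
ft_force: [-2.2, -1.8, 6.1]
grip_width: 0.608
grasp_force: 7.3
```

carry_out(
  deltas=[
    [0,-0.0016,-0.002,0,0.2],
    [0,-0.0032,-0.003,0,0.19],
    [0,-0.0048,-0.004,0,0.18],
    [0,-0.0062,-0.004,0,0.17],
    [0,-0.0062,-0.004,0,0.17],
  ],
)

```text
clock: 15.02
position: [0.5755, 0.0537, 0.0602]
ee_rot: [-0.009, 1.0, 0.0, -0.0]
ft_force: [0.4, -2.1, 1.7]
grip_width: 0.582
grasp_force: 1.6
```

carry_out(
  deltas=[
    [0,-0.0014,-0.001,0,0.16],
    [0,-0.0028,-0.001,0,0.15],
    [0,-0.0028,-0.001,0,0.15],
  ],
)

```text
clock: 15.4
position: [0.5755, 0.0533, 0.0603]
ee_rot: [-0.009, 1.0, 0.0, -0.0]
ft_force: [0.8, -2.4, -0.4]
grip_width: 0.578
grasp_force: 1.1
```

carry_out(
  deltas=[
    [0,-0.002,0,0,0.14],
    [0,-0.004,0,0,0.13],
    [0,-0.006,0,0,0.12],
    [0,-0.006,0,0,0.12],
  ],
)

```text
clock: 15.9
position: [0.5756, 0.0526, 0.0604]
ee_rot: [-0.009, 1.0, 0.0, -0.0]
ft_force: [0.6, -1.4, 1.2]
grip_width: 0.556
grasp_force: 0.8
```

carry_out(
  deltas=[
    [0,-0.0014,0,0,0.11],
    [0,-0.0028,0,0,0.1],
    [0,-0.0028,0,0,0.1],
  ],
)

```text
clock: 16.27
position: [0.5756, 0.0521, 0.0604]
ee_rot: [-0.009, 1.0, 0.0, -0.0]
ft_force: [0.6, -1.2, 0.6]
grip_width: 0.551
grasp_force: 0.6
```

carry_out(
  deltas=[
    [0,-0.0016,0,0,0.09],
    [0,-0.0032,0,0,0.08],
    [0,-0.0032,0,0,0.08],
  ],
)

```text
clock: 16.65
position: [0.5756, 0.0516, 0.0604]
ee_rot: [-0.009, 1.0, 0.0, -0.0]
ft_force: [0.8, -0.5, -1.0]
grip_width: 0.543
grasp_force: 0.5
```

carry_out(
  deltas=[
    [0,-0.0016,0,0,0.07],
    [0,-0.003,0,0,0.06],
    [0,-0.003,0,0,0.06],
  ],
)

```text
clock: 17.02
position: [0.5756, 0.0514, 0.0605]
ee_rot: [-0.009, 1.0, 0.0, 0.0]
ft_force: [-0.9, 1.2, 2.7]
grip_width: 0.535
grasp_force: 21.2
```

The grip rose to 21 N at 45.5 mm, so the handle is on its stop, over centre. I'll open, retreat upward, move aside and look.

carry_out(
  deltas=[
    [0,0,0,0,0.2],
    [0,0,0,0,0.5],
    [0,0,0,0,0.8],
    [0,0,0,0,0.8],
  ],
)

```text
clock: 17.52
position: [0.5756, 0.051, 0.0604]
ee_rot: [-0.009, 1.0, 0.0, 0.0]
ft_force: [1.2, 0.2, 0.2]
grip_width: 0.9
grasp_force: 0.0
```

carry_out(
  deltas=[
    [0,0,-0.2,0,0.8],
    [0,0,-0.5,0,0.8],
    [0,0,-0.9,0,0.8],
    [0,-0.4,-0.9,0,0.5],
    [0,-0.8,-0.9,0,0],
    [0,-1,-0.9,0,-0.5],
    [0,-1,-0.9,0,-0.5],
    [0,-1,-0.9,0,-0.5],
    [0,-1,-0.9,0,-0.5],
    [0,-1,-0.9,0,-0.5],
    [0,-1,-0.9,0,-0.5],
    [0,-1,-0.9,0,-0.5],
    [0,-1,-0.9,0,-0.5],
    [0,-1,-0.9,0,-0.5],
    [0,-1,-0.9,0,-0.5],
    [0,-1,-0.9,0,-0.5],
  ],
)

```text
clock: 19.52
position: [0.5782, -0.099, 0.1954]
ee_rot: [-0.009, 1.0, 0.0, -0.0]
ft_force: [-0.4, -0.0, -0.8]
grip_width: 0.249
grasp_force: 0.0
```

Run:
```python
from h import *
np.set_printoptions(precision=4,suppress=True)
c=camera("top"); im=c["img"][150:300,220:330,::-1]
cv2.imwrite("pics/crop3.png",cv2.resize(im,None,fx=4,fy=4,interpolation=cv2.INTER_CUBIC))
hsv=cv2.cvtColor(c["img"],cv2.COLOR_RGB2HSV); 
R=np.zeros(hsv.shape[:2],bool);R[150:300,220:330]=1
def comps(m,mn):
    n,l,s,ce=cv2.connectedComponentsWithStats((R&m).astype(np.uint8))
    return [(s[i],at_z(c,ce[i:i+1],.075)[0],at_depth(c,np.round(ce[i:i+1]))[0]) for i in range(1,n) if s[i,4]>=mn]
print("red",comps(((hsv[...,0]<7)|(hsv[...,0]>172))&(hsv[...,1]>150),6))
print("blue",comps((hsv[...,0]>100)&(hsv[...,0]<130)&(hsv[...,1]>120),15))
for q in("lever","release_post"): print(q,[(np.round(b["position"],4),round(b["conf"],2)) for b in boxes_of(q,c)[:2]])
print(manip.get_obs()["position"],manip.get_obs()["clock"])
```

```text
red [(array([275, 278,   4,   5,  16], dtype=int32), array([0.4952, 0.0528, 0.075 ]), array([0.4952, 0.054 , 0.0754]))]
blue [(array([282, 234,   5,  23,  68], dtype=int32), array([0.5799, 0.033 , 0.075 ]), array([0.5802, 0.0329, 0.0692])), (array([269, 237,   5,  27, 108], dtype=int32), array([0.5682, 0.065 , 0.075 ]), array([0.5685, 0.0651, 0.0714]))]
lever []
release_post [(array([0.6732, 0.0118, 0.0123]), 0.87)]
[ 0.5782 -0.0989  0.1954] 19.675
```

View pics/crop3.png

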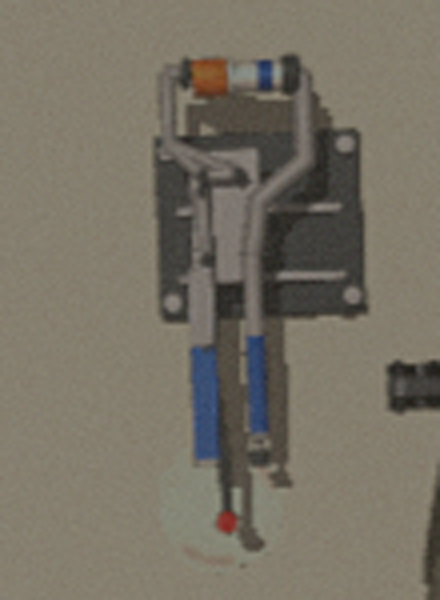

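The picture shows them locked: both handles are parallel at (204,400) and (257,385) in the crop, the cap is pushed to the collar, and the red post at (227,521) maps to about (0.495, 0.054). I'll push the post from its inner side with the shut fingers.

carry_out(
  deltas=[
    [0.27,0.3,0,0,-1],
    [0.54,0.6,0,0,-1],
    [0.54,0.8,0.2,0,-1],
    [0.54,0.8,0.43,0,-1],
    [0.54,0.8,0.7,0,-1],
    [0.54,0.8,0.8,0,-1],
    [0.54,0.8,0.9,0,-1],
    [0.54,0.8,0.9,0,-1],
    [0.54,0.8,0.9,0,-1],
  ],
)

```text
clock: 20.8
position: [0.4959, 0.0197, 0.0613]
ee_rot: [-0.009, 1.0, 0.0, 0.001]
ft_force: [0.1, 0.5, 0.2]
grip_width: -0.0
grasp_force: 0.0
```

carry_out(
  deltas=[
    [0,0.01,0,0,-1],
    [0,0.02,0,0,-1],
    [0,0.03,0,0,-1],
    [0,0.03,0,0,-1],
  ],
)

```text
clock: 21.3
position: [0.4951, 0.0244, 0.0604]
ee_rot: [-0.009, 1.0, 0.0, 0.0]
ft_force: [0.1, -0.3, 0.1]
grip_width: 0.001
grasp_force: 0.0
```

carry_out(
  deltas=[
    [0,0.007,0,0,-1],
    [0,0.014,0,0,-1],
    [0,0.021,0,0,-1],
    [0,0.028,0,0,-1],
    [0,0.035,0,0,-1],
    [0,0.04,0,0,-1],
    [0,0.04,0,0,-1],
  ],
)

```text
clock: 22.18
position: [0.4949, 0.0302, 0.0604]
ee_rot: [-0.009, 1.0, 0.0, -0.0]
ft_force: [0.4, -0.0, -0.8]
grip_width: -0.003
grasp_force: 0.0
```

carry_out(
  deltas=[
    [0,0.007,0,0,-1],
    [0,0.013,0,0,-1],
    [0,0.02,0,0,-1],
    [0,0.02,0,0,-1],
  ],
)

```text
clock: 22.68
position: [0.4949, 0.0332, 0.0604]
ee_rot: [-0.009, 1.0, 0.0, -0.0]
ft_force: [0.2, -0.4, -0.2]
grip_width: -0.0
grasp_force: 0.0
```

carry_out(
  deltas=[
    [0,0.007,0,0,-1],
    [0,0.013,0,0,-1],
    [0,0.02,0,0,-1],
    [0,0.02,0,0,-1],
  ],
)

```text
clock: 23.18
position: [0.4947, 0.0361, 0.0603]
ee_rot: [-0.009, 1.0, -0.0, -0.0]
ft_force: [-0.8, -1.0, -0.1]
grip_width: -0.004
grasp_force: 0.6
```

carry_out(
  deltas=[
    [0,0.007,0,0,-1],
    [0,0.013,0,0,-1],
    [0,0.02,0,0,-1],
    [0,0.02,0,0,-1],
  ],
)

```text
clock: 23.68
position: [0.4947, 0.0391, 0.0603]
ee_rot: [-0.009, 1.0, -0.0, -0.0]
ft_force: [-1.5, -2.4, 0.4]
grip_width: -0.002
grasp_force: 1.3
```

carry_out(
  deltas=[
    [0,0.007,0,0,-1],
    [0,0.013,0,0,-1],
    [0,0.02,0,0,-1],
    [0,0.02,0,0,-1],
  ],
)

```text
clock: 24.18
position: [0.4947, 0.0423, 0.0604]
ee_rot: [-0.009, 1.0, 0.0, -0.0]
ft_force: [-1.3, -1.8, 0.0]
grip_width: -0.001
grasp_force: 1.1
```

carry_out(
  deltas=[
    [0,0.007,0,0,-1],
    [0,0.013,0,0,-1],
    [0,0.02,0,0,-1],
    [0,0.02,0,0,-1],
  ],
)

```text
clock: 24.68
position: [0.4947, 0.0453, 0.0604]
ee_rot: [-0.009, 1.0, 0.0, 0.0]
ft_force: [-1.3, -1.9, -0.8]
grip_width: -0.0
grasp_force: 1.1
```

carry_out(
  deltas=[
    [0,0.007,0,0,-1],
    [0,0.013,0,0,-1],
    [0,0.02,0,0,-1],
    [0,0.02,0,0,-1],
  ],
)

```text
clock: 25.18
position: [0.4947, 0.0483, 0.0604]
ee_rot: [-0.009, 1.0, 0.0, 0.0]
ft_force: [-1.2, -1.2, 0.1]
grip_width: -0.004
grasp_force: 1.0
```

carry_out(
  deltas=[
    [0,0.007,0,0,-1],
    [0,0.013,0,0,-1],
    [0,0.013,0,0,-1],
  ],
)

```text
clock: 25.55
position: [0.4949, 0.0505, 0.0605]
ee_rot: [-0.009, 1.0, 0.0, 0.0]
ft_force: [0.5, -0.4, 0.2]
grip_width: -0.001
grasp_force: 0.0
```

The contact force dropped to zero after about 15 mm of pull, so the lock probably broke. I'll back off, rise and look.

carry_out(
  deltas=[
    [0,-0.1,0,0,-1],
    [0,-0.2,0,0,-1],
    [0,-0.2,-0.4,0,-1],
    [0,-0.4,-0.8,0,-1],
    [0,-0.8,-0.8,0,-1],
    [0,-1,-0.8,0,-1],
    [0,-1,-0.8,0,-1],
    [0,-1,-0.8,0,-1],
  ],
)

```text
clock: 26.55
position: [0.4971, -0.0999, 0.1802]
ee_rot: [-0.009, 1.0, 0.0, -0.0]
ft_force: [0.6, 0.5, 0.3]
grip_width: 0.009
grasp_force: 0.0
```

Run:
```python
from h import *
np.set_printoptions(precision=4,suppress=True)
c=camera("top"); im=c["img"][150:300,220:330,::-1]
cv2.imwrite("pics/crop4.png",cv2.resize(im,None,fx=4,fy=4,interpolation=cv2.INTER_CUBIC))
print(manip.get_obs()["position"],manip.get_obs()["clock"])
```

```text
[ 0.4971 -0.0993  0.1802] 26.6
```

View pics/crop4.png

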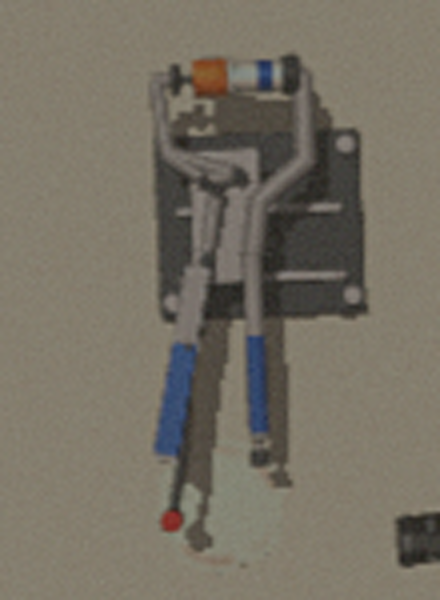

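The pliers are fully open again: the post is back at (171,521), as at the start, and the cap at (210,77) sits further in against the collar. The gripper is clear.

```bash
python3 -c "
from workcell import ticket
print(ticket.hand_in())"
```

```text
the job is handed in; nothing more can be done
None
```

I handed the job in: the pliers locked over centre, stayed locked with the gripper off for about two seconds, then sprang fully open when I pushed the lever. In the last picture the cap is pressed on and the gripper is clear. Side force in the readings stayed under about 4 N, and the hand-in gave no verdict.

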